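# Mirror the row of ski edge tools into the other rack

## Robot

A 6-joint arm with a two-finger parallel gripper is mounted at the origin on the work surface. World frame = base frame: x ahead of the robot, y to its left, z up, the work surface at z = 0. Lengths are in m, angles in rad, forces in N, time in s.
With the tool pointing down it reaches from about 0.25 to 0.725 m from the base axis. Payload 4 kg.
Tool frame: the origin (TCP) lies at the very end of the fingers, on their centre line; the grasp point (between the pads) lies 19 mm behind it; z points along the fingers, y is the line along which they close (so a half turn about z gives the same grasp; the last joint's range is limited). The gripper opens to 85 mm and grips with 20 to 120 N. Pads are 22 mm wide; open, the fingers measure 114 mm over their backs; the gripper's body (76 mm by 85 mm) begins 54 mm behind the grasp point. The pads swing forward as they close: fully open they stand 13 mm farther back than shut.
Start: joints at [-1.254, 0.241, 0.005, 1.335, 0, 1.571], TCP at [0.156, -0.475, 0.231] pointing down, gripper open.
Joint ranges: [-2.72, 2.72], [-1.05, 1.87], [-1.09, 1.28], [-1.99, 2.15], [-1.42, 1.44], [-3.14, 3.14]. Speed limits (rad/s): [2.79, 2.79, 3.14, 3.14, 3.14, 3.14].

## Interface

Orientations are given as a 3x3 rotation matrix whose columns are the frame's x, y, z axes.
In Python, from workcell import * gives the robot as it stands.
- The arm moves only by the tool carry_out, never from a script. Its argument "steps" is a list of rows, each an object of numbers: "dx", "dy", "dz": the shift along the tool's x, y, z in units of 40 mm (1.0 is 40 mm); "twist": the turn about the tool's z in units of 8 degrees (1.0 is 8 degrees); "gripper": the finger opening in mm, from 0 to 85.4. In form: [{"dx": .., "dy": .., "dz": .., "twist": .., "gripper": ..}, ...]. A call has 1 to 8 rows; each row is the pose to reach, as a shift and turn from the pose commanded when the call began, along the tool's axes at that moment; what a row does not reach only later rows make up. A row lasts 1/8 s, in which the tool goes at most 62.5 mm and 10.7 degrees, less where a joint would pass 70% of its speed; a pose out of reach is approached as far as the arm can. A call with a gripper value outside its range is refused whole. The fingers move at their own pace and stop on an object; the grip force is fixed at half the most. Time passes only in rows, so rows that repeat a pose let the fingers close. It gives the time, the measured TCP pose, the force, the opening and the grip force at its end, in the units of the state.
- read_state(): the state, without advancing time (a new reading comes with each control period).
- capture(name): name is "side" or "top" or "wrist"; returns the picture (480x640x3 uint8, blue, green, red); there is no depth.
- camera_info(name): a dict with "fx", "fy", "cx", "cy" (pixels), "R" (3x3) and "t" (3): a world point X has camera coordinates R X + t; the wrist camera has in their place "hand_eye" (4x4, takes a point from camera to tool coordinates, whose origin is the TCP and whose axes are the flange's). Camera axes: x right, y down, z forward; pixel columns grow to the right and rows downward; lengths in m; the calibration is good to about 2 mm. A picture is of the moment at which its call begins: read the wrist's pose just before it. camera_info takes no time and is no camera call.
- close_job(): hands the job in; it is judged then, once.
The state is a dict: "clock": time; "qpos": joint angles; "dq": joint speeds; "tau": joint torques, N m; "eef_pos": TCP position; "tcp_rot": TCP orientation; "ft_force": force on the tool from outside, world axes, zero at the start; "torque": the same for the moment, N m; "grip_width": opening from 0.0 (shut) to 1.0 (fully open); "grasp_force": force on a finger pad.
Only numpy, scipy, OpenCV 4.12 (cv2) and the standard library are available. Lean on these libraries where they do the work, as an engineer would, in place of code of your own. Each camera call takes 0.05 s, during which the arm holds its last target. There are 200 camera calls.

## Task

We are changing over to the other side of the ski, so move all four hand tools from the wooden rack into the empty metal rack in reverse order: the tool now at the left end of the wooden rack goes to the right end of the metal rack, and so on to the last. One tool in each pocket, standing upright on the pocket's floor; set them down without dropping them and do not let any tool fall over.

Things in the scene. Friction and masses are not known exactly. Their poses are not given: they have to be found in the camera images.
- file_guide: side-edge file guide of bare aluminium, like an upside-down T: foot 38 (x) x 42 (y) x 12 mm high, and on its middle an upright plate 12 mm thick (x), 42 mm wide (y), up to 75 mm above the underside; grip the plate by its 12 mm thickness. 0.16 kg. Loose, stands upright. Origin: centre of its underside; z up; at the start its x axis is that of the rack (across the row).
- whetstone: plain grey rectangular stone, 26 (x) x 36 (y) x 60 mm high; grip its 26 mm. 0.13 kg. Loose, stands upright. Origin: centre of its underside; z up; at the start its x axis is that of the rack (across the row).
- burr_tool: deburring tool: grey plastic foot 40 x 40 x 24 mm high, on it a round black rubber handle 26 mm in diameter up to 70 mm, with a steel cap 30 mm in diameter and 5 mm thick on top (75 mm in all); grip the handle. 0.12 kg. Loose, stands upright. Origin: centre of its underside; z up; at the start its x axis is that of the rack (across the row).
- cork_block: brown polishing cork, a block with rounded edges, 34 (x) x 42 (y) x 52 mm high; grip its 34 mm. 0.05 kg. Loose, stands upright. Origin: centre of its underside; z up; at the start its x axis is that of the rack (across the row).
- socket_a: black square socket of the wooden rack (68 x 62 mm outside, 16 mm high, walls and floor 4 mm), fixed; the file guide stands in its middle at the start. Origin: centre of its underside, 12 mm above the bench; the tool's underside is 4 mm above this origin. The four sockets look alike; their order along the row changes from start to start, each keeping its own tool. x, y axes parallel to the wooden rack's.
- socket_b: black square socket of the wooden rack (68 x 62 mm outside, 16 mm high, walls and floor 4 mm), fixed; the whetstone stands in its middle at the start. Origin: centre of its underside, 12 mm above the bench; the tool's underside is 4 mm above this origin. The four sockets look alike; their order along the row changes from start to start, each keeping its own tool. x, y axes parallel to the wooden rack's.
- socket_c: black square socket of the wooden rack (68 x 62 mm outside, 16 mm high, walls and floor 4 mm), fixed; the burr tool stands in its middle at the start. Origin: centre of its underside, 12 mm above the bench; the tool's underside is 4 mm above this origin. The four sockets look alike; their order along the row changes from start to start, each keeping its own tool. x, y axes parallel to the wooden rack's.
- socket_d: black square socket of the wooden rack (68 x 62 mm outside, 16 mm high, walls and floor 4 mm), fixed; the cork block stands in its middle at the start. Origin: centre of its underside, 12 mm above the bench; the tool's underside is 4 mm above this origin. The four sockets look alike; their order along the row changes from start to start, each keeping its own tool. x, y axes parallel to the wooden rack's.
- wood_rack: plywood board 80 (x) x 272 (y) x 12 mm, fixed, bearing the four black sockets in a row along its y axis, centred at y = -97.5, -32.5, +32.5 and +97.5 mm. Origin: centre of its underside on the bench. +y is the row's left end seen from the robot. It may stand on the robot's left or right, turned by up to 0.3 rad.
- metal_rack: aluminium tray 70 (x) x 265 (y) mm, 19 mm high, fixed, empty at the start, with four pockets in a row along its y axis, centred at x = 0, y = -97.5, -32.5, +32.5 and +97.5 mm; each pocket is 60 x 60 mm clear, its floor 5 mm above the origin and its walls (5 mm thick) rise 14 mm above the floor. Origin: centre of its underside on the bench. +y is the row's left end seen from the robot. It stands on the other side from the wooden rack, turned by up to 0.3 rad.
Mind the look-alikes: they are no part of the job. What is shaped like the file_guide but purple or red is not meant.

How it is judged:
At the end, for the whole second after the job is handed in: Each tool stands in the metal rack's pocket that mirrors its own socket's place in the wooden rack (left end to right end, and so on): within 18 mm of the pocket's centre along and across the row, its underside within 4 mm of the pocket's floor, within 0.12 rad of upright, released and at rest (x of file_guide in the frame of metal_rack between -0.018 and 0.018 m and z of file_guide in the frame of metal_rack between 0.001 and 0.009 m and angle between each of file_guide, whetstone, burr_tool, cork_block's own z axis and vertical below 0.12 rad and linear speed of each of file_guide, whetstone, burr_tool, cork_block below 0.02 m/s and angular speed of each of file_guide, whetstone, burr_tool, cork_block below 0.2 rad/s and ((y of socket_a in the frame of wood_rack between -0.1125 and -0.0825 m and y of file_guide in the frame of metal_rack between 0.0795 and 0.1155 m) or (y of socket_a in the frame of wood_rack between -0.0475 and -0.0175 m and y of file_guide in the frame of metal_rack between 0.0145 and 0.0505 m) or (y of socket_a in the frame of wood_rack between 0.0175 and 0.0475 m and y of file_guide in the frame of metal_rack between -0.0505 and -0.0145 m) or (y of socket_a in the frame of wood_rack between 0.0825 and 0.1125 m and y of file_guide in the frame of metal_rack between -0.1155 and -0.0795 m)) and x of whetstone in the frame of metal_rack between -0.018 and 0.018 m and z of whetstone in the frame of metal_rack between 0.001 and 0.009 m and ((y of socket_b in the frame of wood_rack between -0.1125 and -0.0825 m and y of whetstone in the frame of metal_rack between 0.0795 and 0.1155 m) or (y of socket_b in the frame of wood_rack between -0.0475 and -0.0175 m and y of whetstone in the frame of metal_rack between 0.0145 and 0.0505 m) or (y of socket_b in the frame of wood_rack between 0.0175 and 0.0475 m and y of whetstone in the frame of metal_rack between -0.0505 and -0.0145 m) or (y of socket_b in the frame of wood_rack between 0.0825 and 0.1125 m and y of whetstone in the frame of metal_rack between -0.1155 and -0.0795 m)) and x of burr_tool in the frame of metal_rack between -0.018 and 0.018 m and z of burr_tool in the frame of metal_rack between 0.001 and 0.009 m and ((y of socket_c in the frame of wood_rack between -0.1125 and -0.0825 m and y of burr_tool in the frame of metal_rack between 0.0795 and 0.1155 m) or (y of socket_c in the frame of wood_rack between -0.0475 and -0.0175 m and y of burr_tool in the frame of metal_rack between 0.0145 and 0.0505 m) or (y of socket_c in the frame of wood_rack between 0.0175 and 0.0475 m and y of burr_tool in the frame of metal_rack between -0.0505 and -0.0145 m) or (y of socket_c in the frame of wood_rack between 0.0825 and 0.1125 m and y of burr_tool in the frame of metal_rack between -0.1155 and -0.0795 m)) and x of cork_block in the frame of metal_rack between -0.018 and 0.018 m and z of cork_block in the frame of metal_rack between 0.001 and 0.009 m and ((y of socket_d in the frame of wood_rack between -0.1125 and -0.0825 m and y of cork_block in the frame of metal_rack between 0.0795 and 0.1155 m) or (y of socket_d in the frame of wood_rack between -0.0475 and -0.0175 m and y of cork_block in the frame of metal_rack between 0.0145 and 0.0505 m) or (y of socket_d in the frame of wood_rack between 0.0175 and 0.0475 m and y of cork_block in the frame of metal_rack between -0.0505 and -0.0145 m) or (y of socket_d in the frame of wood_rack between 0.0825 and 0.1125 m and y of cork_block in the frame of metal_rack between -0.1155 and -0.0795 m))); the robot touches nothing.
It fails at once if a tool fell over (tilted more than 1 rad) (angle between any of file_guide, whetstone, burr_tool, cork_block's own z axis and vertical above 1 rad).
It fails at once if a tool was dropped (falling faster than 0.7 m/s out of the fingers: some 25 mm or more) ((linear speed of file_guide above 0.7 m/s and contact force between file_guide and the fingers below 0.01 N) or (linear speed of whetstone above 0.7 m/s and contact force between whetstone and the fingers below 0.01 N) or (linear speed of burr_tool above 0.7 m/s and contact force between burr_tool and the fingers below 0.01 N) or (linear speed of cork_block above 0.7 m/s and contact force between cork_block and the fingers below 0.01 N)).
It also fails if it takes over 106 s, if anything falls off the work surface, if the arm or the gripper's body presses on something with over 40 N, if the wrist force passes 120 N, or if a joint passes its speed limit or range.

## Working session

There is one attempt and no reset: what is moved stays moved. The work goes in short steps, Python scripts to look and compute and a tool call to move; the robot and the scene stay as the last step left them, time stands still between calls to the robot, and variables do not carry over. Pictures are saved under pics/ and viewed, at most 14 in all, crops included, and the job is handed in when it is done.

Besides the shell and the picture viewer there is one more tool, called in YAML: its name, and indented under it one key for each argument. carry_out: Moves the arm, as the interface text tells. Its arguments: {"type":"object","properties":{"steps":{"type":"array","items":{"type":"object","properties":{"dx":{"type":"number"},"dy":{"type":"number"},"dz":{"type":"number"},"twist":{"type":"number"},"gripper":{"type":"number"}}}}},"required":["steps"]}

```bash
mkdir -p pics; python3 - <<'E'
from workcell import *
import cv2
s=read_state();print(s)
for n in("top","side"):
    cv2.imwrite(f"pics/{n}0.png",capture(n));print(n,camera_info(n))
print(camera_info("wrist"))
E
```

```text
{'clock': 0.0, 'qpos': array([-1.25399800e+00,  2.41393059e-01,  3.69107641e-03,  1.33522320e+00,
       -2.90843391e-06,  1.57079022e+00]), 'dq': array([-0.0001736 ,  0.00118747,  0.0006062 ,  0.00013239,  0.00157848,
        0.00159598]), 'tau': array([ 3.17159402e-04, -3.72320688e+01,  2.52406651e+01,  1.69512222e-02,
       -5.71648764e-05, -4.24985657e-06]), 'eef_pos': array([ 0.15555713, -0.474494  ,  0.23041028]), 'tcp_rot': array([[ 9.50235787e-01,  3.11530905e-01, -6.65958152e-04],
       [ 3.11531617e-01, -9.50233636e-01,  2.02201577e-03],
       [-2.89543418e-06, -2.12885877e-03, -9.99997734e-01]]), 'ft_force': array([ 0.97031404, -1.12193996,  0.39441746]), 'torque': array([-0.02109645,  0.01184103, -0.00409559]), 'grasp_force': 0.0, 'grip_width': 0.9982435258545582}
top {'fx': 566.6613584677624, 'fy': 566.6613584677624, 'cx': 323.6626861830545, 'cy': 249.93831214152232, 'R': array([[ 0.02063211, -0.99966016,  0.01593342],
       [-0.99205684, -0.02244796, -0.12377123],
       [ 0.12408684, -0.0132532 , -0.99218285]]), 't': array([0.03197654, 0.52439868, 1.30428131])}
side {'fx': 458.35289645423376, 'fy': 458.35289645423376, 'cx': 321.9412681257521, 'cy': 237.7183867440496, 'R': array([[-0.7465391 , -0.66534043, -0.00121581],
       [-0.5228744 ,  0.58781445, -0.61731397],
       [ 0.41143861, -0.46021331, -0.78671595]]), 't': array([0.40200997, 0.24979729, 0.93032244])}
{'fx': 422.416794759702, 'fy': 422.416794759702, 'cx': 320.77195211231134, 'cy': 239.71353215386685, 'hand_eye': array([[-2.48723284e-04, -9.63586242e-01, -2.67397629e-01,
         6.73805160e-02],
       [ 9.99999964e-01, -2.12643497e-04, -1.63886743e-04,
        -1.56641440e-03],
       [ 1.01058644e-04, -2.67397660e-01,  9.63586260e-01,
        -1.42659723e-01],
       [ 0.00000000e+00,  0.00000000e+00,  0.00000000e+00,
         1.00000000e+00]])}
```

View pics/top0.png

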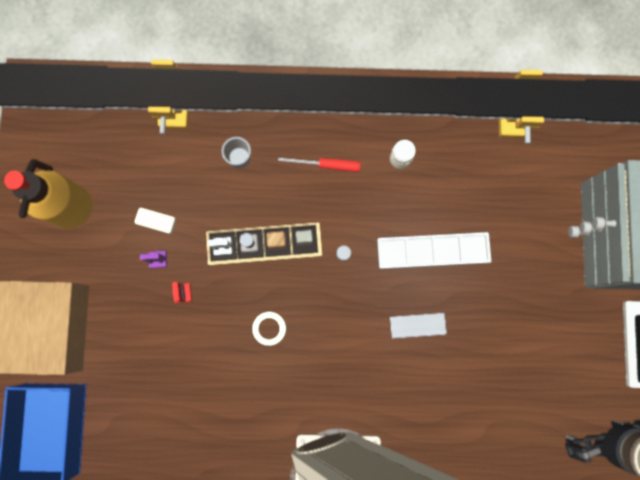

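View pics/side0.png

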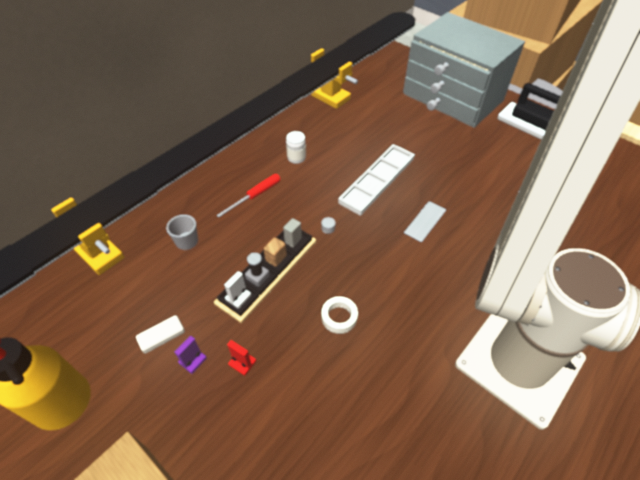

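Candidates (top view): upside-down-T shapes are the aluminium one in the rack's left socket (220,245), a purple one (153,259) and a red one (181,292), so I choose (220,245). Tray-like shapes are the 4-pocket metal tray (434,250), a plain plate (417,325) and a white block (154,220), so I choose (434,250). The rack order from left appears to be file guide, burr tool (248,241), cork (276,240), whetstone (304,238). I'll check this in a close crop while measuring.

```bash
cat > h.py <<'E'
from workcell import *
import cv2, numpy as np
def rays(name,px,z,state=None):
    c=camera_info(name); px=np.atleast_2d(np.float64(px))
    d=np.c_[(px[:,0]-c['cx'])/c['fx'],(px[:,1]-c['cy'])/c['fy'],np.ones(len(px))]
    if name=="wrist":
        H=c['hand_eye'];R=state['tcp_rot'];o=R@H[:3,3]+state['eef_pos'];D=d@(R@H[:3,:3]).T
    else: o=-c['R'].T@c['t'];D=d@c['R']
    return o+D*((z-o[2])/D[:,2])[:,None]
def rect(P):
    (c,s,_)=r=cv2.minAreaRect(np.float32(P[:,:2]*1000)); b=cv2.boxPoints(r)
    e=[b[1]-b[0],b[2]-b[1]]; l=max(e,key=np.linalg.norm); l=l if l[1]>0 else -l
    return np.array(c)/1000, np.arctan2(-l[0],l[1]), s   # centre, yaw of rack (y axis along row)
E
python3 - <<'E'
from h import *
im=cv2.imread("pics/top0.png");hsv=cv2.cvtColor(im,cv2.COLOR_BGR2HSV)
out={}
def big(m,x0,y0,x1,y1):
    q=np.zeros_like(m);q[y0:y1,x0:x1]=m[y0:y1,x0:x1]
    c,_=cv2.findContours(q,cv2.RETR_EXTERNAL,cv2.CHAIN_APPROX_NONE);return max(c,key=cv2.contourArea)[:,0]
g=hsv[...,2]
mw=((g>150)*255).astype('uint8')
a=big(mw,195,215,332,275);b=big(mw,365,220,505,280)
for n,c,z in(("wood",a,.012),("metal",b,.019)):
    print(n,rect(rays("top",c,z)),c.min(0),c.max(0))
    cv2.drawContours(im,[c[:,None]],-1,(0,255,0),1) if 0 else None
cv2.imwrite("pics/crop.png",cv2.resize(im[205:285,195:505],None,fx=2.5,fy=2.5,interpolation=cv2.INTER_CUBIC))
s=cv2.imread("pics/side0.png");cv2.imwrite("pics/crops.png",cv2.resize(s[210:325,205:325],None,fx=5,fy=5,interpolation=cv2.INTER_CUBIC))
E
```

```text
wood (array([0.53925629, 0.187229  ]), np.float32(0.10356931), (85.7168960571289, 276.16534423828125)) [205 222] [322 265]
metal (array([ 0.53183203, -0.22023398]), np.float32(0.07543577), (77.06949615478516, 271.7158508300781)) [377 232] [491 268]
```

View pics/crops.png

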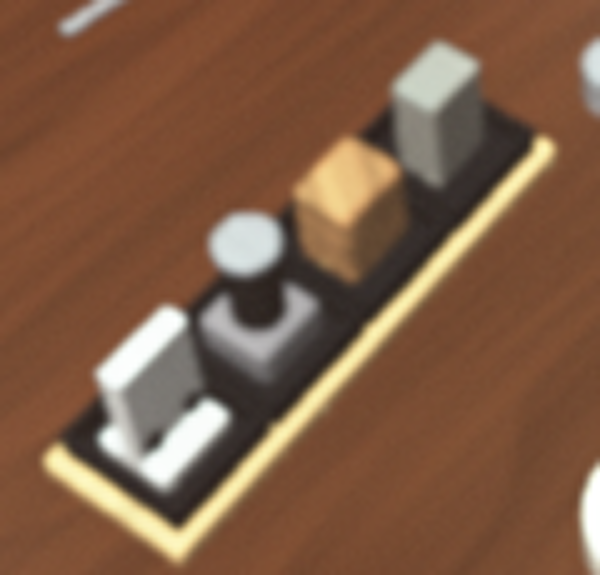

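View pics/crop.png

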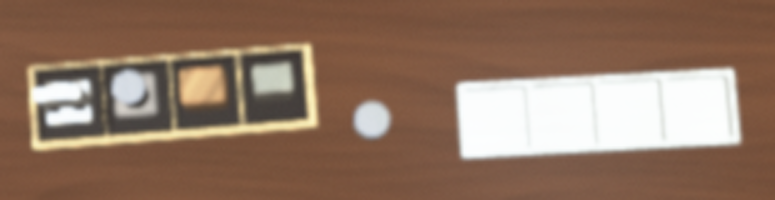

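Crops confirm the order from left: file guide (side crop 150,400), burr tool (255,290), cork (350,210), whetstone (435,110). The metal tray is empty. I'll move the wrist camera over the metal rack.

carry_out:
  steps:
    - {"dx":1.4,"dy":-0.48,"dz":-0.1,"twist":-1.2}
    - {"dx":2.8,"dy":-0.96,"dz":-0.2,"twist":-2.4}
    - {"dx":4.2,"dy":-1.44,"dz":-0.3,"twist":-3.6}
    - {"dx":5.6,"dy":-1.92,"dz":-0.4,"twist":-4.8}
    - {"dx":7.0,"dy":-2.4,"dz":-0.5,"twist":-6.0}
    - {"dx":8.4,"dy":-2.88,"dz":-0.6,"twist":-7.2}
    - {"dx":9.8,"dy":-3.36,"dz":-0.7,"twist":-8.4}
    - {"dx":11.15,"dy":-3.84,"dz":-0.75,"twist":-9.5}

```text
invalid input at $.steps[0]: expected keys dx, dy, dz, twist, gripper
```

```bash
cat > w.py <<'E'
from h import *
import sys
def wrist(n):
    s=read_state();im=capture("wrist");cv2.imwrite(f"pics/{n}.png",im)
    print(s['clock'],s['eef_pos'],np.degrees(np.arctan2(s['tcp_rot'][1,1],s['tcp_rot'][0,1])),abs(s['dq']).max())
    np.savez(f"pics/{n}.npz",eef_pos=s['eef_pos'],tcp_rot=s['tcp_rot'])
    return s,im
if __name__=="__main__": wrist(sys.argv[1])
E
python3 w.py wm
```

```text
0.1 [ 0.15558811 -0.47456661  0.2304906 ] -71.84615861469973 0.0027719305210436827
```

View pics/wm.png

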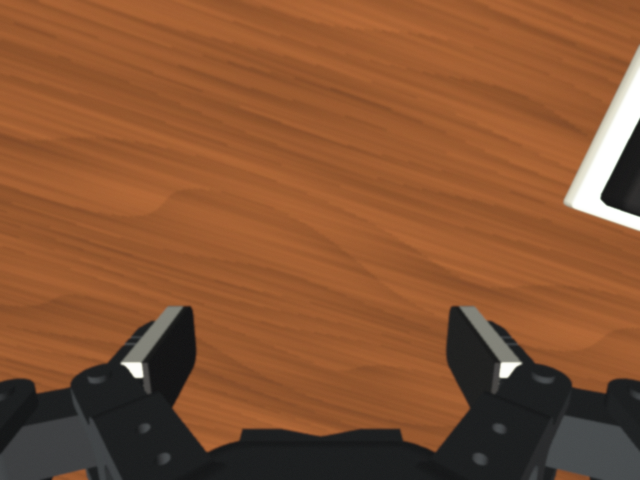

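Refused because every row needs all the keys. The picture shows only bench, with the fingers below row 300, so I'll go higher to fit the whole rack.

carry_out:
  steps:
    - {"dx":1.35,"dy":-0.33,"dz":-0.4,"twist":-1.2,"gripper":85}
    - {"dx":2.7,"dy":-0.66,"dz":-0.8,"twist":-2.4,"gripper":85}
    - {"dx":4.05,"dy":-1.0,"dz":-1.2,"twist":-3.6,"gripper":85}
    - {"dx":5.4,"dy":-1.33,"dz":-1.6,"twist":-4.8,"gripper":85}
    - {"dx":6.75,"dy":-1.66,"dz":-2.0,"twist":-6.0,"gripper":85}
    - {"dx":8.1,"dy":-2.0,"dz":-2.4,"twist":-7.2,"gripper":85}
    - {"dx":9.45,"dy":-2.3,"dz":-2.7,"twist":-8.4,"gripper":85}
    - {"dx":10.75,"dy":-2.65,"dz":-3.0,"twist":-9.5,"gripper":85}

```text
clock: 1.15
eef_pos: [0.5327, -0.2393, 0.3513]
tcp_rot: [[-0.078, 0.997, -0.0], [0.997, 0.078, -0.0], [-0.0, -0.0, -1.0]]
ft_force: [1.3, 0.1, 0.3]
grip_width: 0.992
grasp_force: 0.0
```

```bash
python3 w.py wm1
```

```text
1.15 [ 0.53272801 -0.23927315  0.35132795] 4.45433542293466 1.030915624867401
```

View pics/wm1.png

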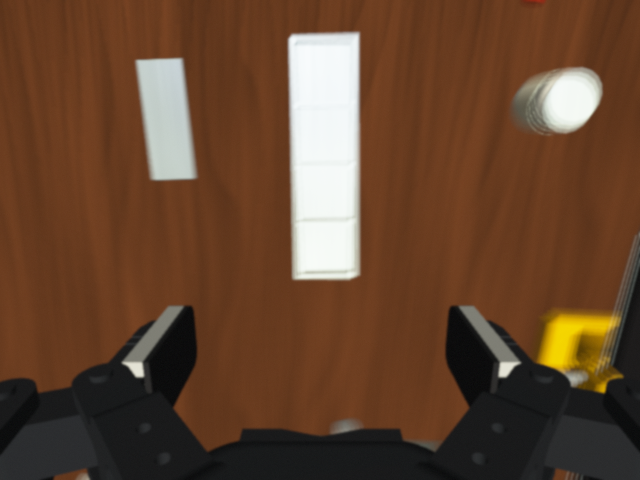

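The view shows the metal rack at columns 290–360, rows 33–280, with +y up. The picture is blurred because the arm was still settling, so I'll retake it and measure.

```bash
cat >> h.py <<'E'
def mask_rect(s,im,z,box,thr=150):
    g=cv2.cvtColor(im,cv2.COLOR_BGR2HSV)[...,2]; x0,y0,x1,y1=box
    q=np.zeros_like(g); q[y0:y1,x0:x1]=(g[y0:y1,x0:x1]>thr)*255
    c,_=cv2.findContours(q,cv2.RETR_EXTERNAL,cv2.CHAIN_APPROX_NONE); c=max(c,key=cv2.contourArea)[:,0]
    print(c.min(0),c.max(0)); return rect(rays("wrist",c,z,s))
E
python3 - <<'E'
from w import *
for i in range(4): s,im=wrist("wm2")
print(mask_rect(s,im,.019,(240,0,420,300)))
g=im[...,2]; print(g[60,280:370:2], g[20:45,325],g[265:290,325])
E
```

```text
1.2 [ 0.53790653 -0.23500481  0.35130905] 4.9951264400530295 0.1318640489741013
1.25 [ 0.53540472 -0.23714883  0.3505988 ] 4.600519588440743 0.08171693068156598
1.3 [ 0.53331788 -0.23864136  0.35031615] 4.375108695545562 0.05250176340679474
1.35 [ 0.53189153 -0.23969388  0.35031522] 4.2314769404619925 0.04126536681519152
[287  37] [356 280]
(array([ 0.53077747, -0.21899632]), np.float32(0.0758959), (71.99110412597656, 266.36236572265625))
[ 96  96  95 100 186 241 237 226 240 242 243 242 244 246 244 242 240 243
 244 243 243 243 241 241 241 242 242 241 242 242 241 240 240 239 238 214
 239 240 175 104 100 100 100 103 100] [102 102 103 103 103 102 103 103 102 102 103 103 103 103 103 103 113 156
 215 237 241 241 233 195 146] [242 242 242 242 242 240 233 205 175 170 195 229 240 240 229 184 129 110
 106 106 106 106 107 106 107]
```

carry_out:
  steps:
    - {"dx":1.5,"dy":0.15,"dz":0,"twist":-0.03,"gripper":85}
    - {"dx":3.0,"dy":0.3,"dz":0,"twist":-0.06,"gripper":85}
    - {"dx":4.5,"dy":0.45,"dz":0,"twist":-0.1,"gripper":85}
    - {"dx":6.0,"dy":0.6,"dz":0,"twist":-0.13,"gripper":85}
    - {"dx":7.5,"dy":0.75,"dz":0,"twist":-0.16,"gripper":85}
    - {"dx":9.0,"dy":0.9,"dz":0,"twist":-0.2,"gripper":85}
    - {"dx":10.1,"dy":1.0,"dz":0,"twist":-0.22,"gripper":85}
    - {"dx":10.1,"dy":1.0,"dz":0,"twist":-0.22,"gripper":85}

```text
clock: 2.4
eef_pos: [0.5412, 0.1666, 0.3508]
tcp_rot: [[-0.105, 0.994, -0.001], [0.994, 0.105, -0.0], [-0.0, -0.001, -1.0]]
ft_force: [0.1, 0.2, 0.1]
grip_width: 0.999
grasp_force: 0.0
```

```bash
python3 - <<'E'
from w import *
for i in range(5): s,im=wrist("ww")
print(mask_rect(s,im,.012,(240,0,420,300)))
E
```

```text
2.4 [0.54123026 0.16661563 0.35075986] 6.0337151134558 0.055669521473605106
2.45 [0.54140581 0.16500711 0.35097187] 5.922118875104233 0.04035832869148154
2.5 [0.54158963 0.16408916 0.35120827] 5.8342771112718195 0.02645461239023622
2.55 [0.54174181 0.16359407 0.35136407] 5.777668729261458 0.01401661407168409
2.6 [0.5418929  0.16340126 0.35152429] 5.748564163206861 0.003995253284220108
[281   0] [394 299]
(array([0.5389411 , 0.19286563]), np.float32(-0.013127939), (334.8769836425781, 112.92781829833984))
```

View pics/ww.png

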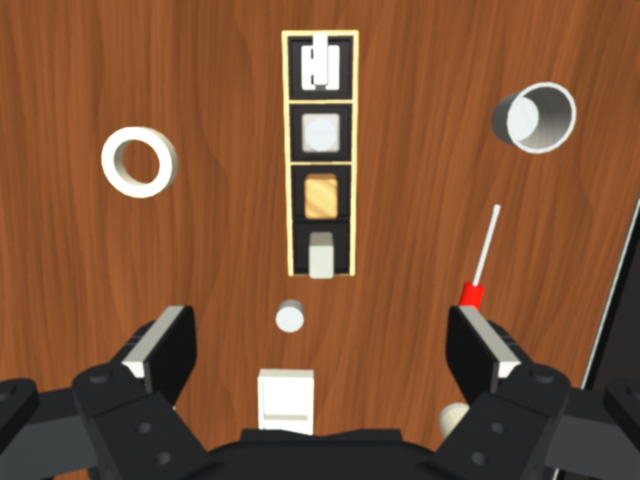

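The wood rack spans columns 282–358, rows 30–275, with tools at (320,60), (321,132), (320,197) and (320,255). I'll redo the mask on the blue channel, which separates plywood from bench.

```bash
python3 - <<'E'
from h import *
im=cv2.imread("pics/ww.png");s=np.load("pics/ww.npz")
b=cv2.merge([im[...,0]]*3)
print(b[150,280:296,0],b[150,345:362,0])
W=mask_rect(s,b,.012,(265,15,380,277),85);print(W)
def pose(c,yaw,y):return np.array(c)+y*np.array([-np.sin(yaw),np.cos(yaw)])
for y in(.0975,.0325,-.0325,-.0975):print(y,pose(W[0],W[1],y),pose((.5308,-.2190),.0759,y))
# check tool centres by tops: cork (z .068), whetstone top (.076)
hsv=cv2.cvtColor(im,cv2.COLOR_BGR2HSV)
m=cv2.inRange(hsv[165:225,295:345],(5,60,110),(25,255,255));c=max(cv2.findContours(m,0,1)[0],key=cv2.contourArea)[:,0]+[295,165]
print("cork top",rect(rays("wrist",c,.068,s)),c.min(0),c.max(0))
E
```

```text
[ 43  42  42  51  87 147 189 204 193 148  92  57  48  42  45  49] [ 49  47  44  41  45  59 103 161 193 198 179 130  75  49  48  48  48]
[281  30] [358 275]
(array([0.53839954, 0.18931151]), np.float32(0.104415566), (81.4678955078125, 271.3877868652344))
0.0975 [0.52823751 0.28628049] [ 0.52340685 -0.1217807 ]
0.0325 [0.53501219 0.2216345 ] [ 0.52833562 -0.18659357]
-0.0325 [0.54178688 0.15698852] [ 0.53326438 -0.25140643]
-0.0975 [0.54856156 0.09234253] [ 0.53819315 -0.3162193 ]
cork top (array([0.54144489, 0.15986728]), np.float32(0.099993266), (33.97233200073242, 45.20162582397461)) [304 174] [337 218]
```

Both racks fit their true sizes (81x271 and 72x266 mm). I'll go for the file guide first.

carry_out:
  steps:
    - {"dx":1.0,"dy":-0.01,"dz":1.0,"twist":-0.03,"gripper":85}
    - {"dx":2.0,"dy":-0.02,"dz":2.0,"twist":-0.03,"gripper":85}
    - {"dx":2.7,"dy":-0.03,"dz":3.0,"twist":-0.03,"gripper":85}
    - {"dx":3.1,"dy":-0.03,"dz":4.0,"twist":-0.03,"gripper":85}
    - {"dx":3.1,"dy":-0.03,"dz":4.8,"twist":-0.03,"gripper":85}
    - {"dx":3.1,"dy":-0.03,"dz":5.3,"twist":-0.03,"gripper":85}
    - {"dx":3.1,"dy":-0.03,"dz":5.5,"twist":-0.03,"gripper":85}
    - {"dx":3.1,"dy":-0.03,"dz":5.5,"twist":-0.03,"gripper":85}

```text
clock: 3.65
eef_pos: [0.5283, 0.2876, 0.1314]
tcp_rot: [[-0.106, 0.994, -0.0], [0.994, 0.106, -0.0], [-0.0, -0.0, -1.0]]
ft_force: [0.1, 0.9, 0.1]
grip_width: 0.997
grasp_force: 0.0
```

```bash
cat > go.py <<'E'
# usage: go.py pick|place i dz_height -> shift from the measured pose, in move units
from h import *
import sys
W=((.5384,.1893),.1044);M=((.5308,-.2190),.0759)
k,y,z=sys.argv[1],float(sys.argv[2]),float(sys.argv[3])
(c,a)=W if k=="pick" else M
p=np.r_[np.array(c)+y*np.array([-np.sin(a),np.cos(a)]),z]
s=read_state();R=s['tcp_rot'];ang=np.arctan2(R[1,1],R[0,1])
f=np.array([[-np.sin(ang),np.cos(ang),0],[np.cos(ang),np.sin(ang),0],[0,0,-1]])
print("t%.2f"%s['clock'],s['eef_pos'].round(4),"dx dy dz",(f@(p-s['eef_pos'])/.04).round(3),"twist %.3f"%(np.degrees(ang-a)/8),"width %.3f force %.1f"%(s['grip_width'],s['grasp_force']))
E
python3 go.py pick .0975 .041
```

```text
t3.65 [0.5283 0.2876 0.1314] dx dy dz [-0.034 -0.006  2.26 ] twist 0.010 width 0.997 force 0.0
```

carry_out:
  steps:
    - {"dx":-0.03,"dy":0,"dz":0.8,"twist":0,"gripper":85}
    - {"dx":-0.03,"dy":0,"dz":1.6,"twist":0,"gripper":85}
    - {"dx":-0.03,"dy":0,"dz":2.1,"twist":0,"gripper":60}
    - {"dx":-0.03,"dy":0,"dz":2.25,"twist":0,"gripper":40}
    - {"dx":-0.03,"dy":0,"dz":2.25,"twist":0,"gripper":20}
    - {"dx":-0.03,"dy":0,"dz":2.25,"twist":0,"gripper":0}
    - {"dx":-0.03,"dy":0,"dz":2.25,"twist":0,"gripper":0}
    - {"dx":-0.03,"dy":0,"dz":2.25,"twist":0,"gripper":0}

```text
clock: 4.65
eef_pos: [0.5294, 0.288, 0.043]
tcp_rot: [[-0.107, 0.994, 0.003], [0.994, 0.107, 0.001], [0.001, 0.003, -1.0]]
ft_force: [-0.3, 0.1, 7.0]
grip_width: 0.131
grasp_force: 59.4
```

```bash
python3 go.py place -.0975 .14
```

```text
t4.65 [0.5294 0.288  0.043 ] dx dy dz [-15.043  -1.4    -2.426] twist 0.225 width 0.131 force 59.4
```

carry_out:
  steps:
    - {"dx":0,"dy":0,"dz":-0.7,"twist":0,"gripper":0}
    - {"dx":0,"dy":0,"dz":-1.7,"twist":0,"gripper":0}
    - {"dx":-0.4,"dy":0,"dz":-2.4,"twist":0,"gripper":0}
    - {"dx":-1.4,"dy":-0.1,"dz":-2.7,"twist":0,"gripper":0}
    - {"dx":-2.7,"dy":-0.2,"dz":-2.7,"twist":0.05,"gripper":0}
    - {"dx":-4.1,"dy":-0.35,"dz":-2.7,"twist":0.1,"gripper":0}
    - {"dx":-5.5,"dy":-0.5,"dz":-2.7,"twist":0.15,"gripper":0}
    - {"dx":-6.9,"dy":-0.65,"dz":-2.7,"twist":0.2,"gripper":0}

```text
clock: 5.65
eef_pos: [0.5311, 0.0086, 0.1489]
tcp_rot: [[-0.08, 0.997, -0.001], [0.997, 0.08, -0.0], [0.0, -0.001, -1.0]]
ft_force: [1.2, 0.2, -2.0]
grip_width: 0.13
grasp_force: 58.7
```

```bash
python3 go.py place -.0975 .14
```

```text
t5.65 [0.5311 0.0086 0.1489] dx dy dz [-8.108 -0.468  0.222] twist 0.026 width 0.130 force 58.7
```

carry_out:
  steps:
    - {"dx":-1.4,"dy":-0.08,"dz":0,"twist":0.02,"gripper":0}
    - {"dx":-2.8,"dy":-0.16,"dz":0,"twist":0.02,"gripper":0}
    - {"dx":-4.2,"dy":-0.24,"dz":0,"twist":0.02,"gripper":0}
    - {"dx":-5.6,"dy":-0.32,"dz":0.1,"twist":0.02,"gripper":0}
    - {"dx":-6.8,"dy":-0.4,"dz":0.2,"twist":0.02,"gripper":0}
    - {"dx":-7.7,"dy":-0.45,"dz":0.4,"twist":0.02,"gripper":0}
    - {"dx":-8.13,"dy":-0.47,"dz":0.6,"twist":0.02,"gripper":0}
    - {"dx":-8.13,"dy":-0.47,"dz":0.8,"twist":0.02,"gripper":0}

```text
clock: 6.65
eef_pos: [0.5385, -0.3157, 0.1161]
tcp_rot: [[-0.075, 0.997, -0.001], [0.997, 0.075, 0.001], [0.001, -0.001, -1.0]]
ft_force: [-0.3, 0.1, -1.2]
grip_width: 0.132
grasp_force: 58.7
```

```bash
python3 go.py place -.0975 .032
```

```text
t6.65 [ 0.5385 -0.3157  0.1161] dx dy dz [-0.012 -0.008  2.103] twist -0.004 width 0.132 force 58.7
```

carry_out:
  steps:
    - {"dx":0,"dy":0,"dz":0.7,"twist":0,"gripper":0}
    - {"dx":0,"dy":0,"dz":1.3,"twist":0,"gripper":0}
    - {"dx":0,"dy":0,"dz":1.75,"twist":0,"gripper":0}
    - {"dx":0,"dy":0,"dz":2.0,"twist":0,"gripper":0}
    - {"dx":0,"dy":0,"dz":2.1,"twist":0,"gripper":0}
    - {"dx":0,"dy":0,"dz":2.1,"twist":0,"gripper":0}
    - {"dx":0,"dy":0,"dz":2.1,"twist":0,"gripper":30}
    - {"dx":0,"dy":0,"dz":2.1,"twist":0,"gripper":50}

```text
clock: 7.65
eef_pos: [0.5397, -0.3159, 0.0345]
tcp_rot: [[-0.076, 0.997, 0.002], [0.997, 0.076, -0.001], [-0.001, 0.002, -1.0]]
ft_force: [0.3, 0.6, 0.4]
grip_width: 0.547
grasp_force: 0.0
```

```bash
python3 go.py pick .0325 .13
```

```text
t7.65 [ 0.5397 -0.3159  0.0345] dx dy dz [13.409  0.911 -2.389] twist -0.200 width 0.547 force 0.0
```

carry_out:
  steps:
    - {"dx":0,"dy":0,"dz":-0.6,"twist":0,"gripper":60}
    - {"dx":0,"dy":0,"dz":-1.6,"twist":0,"gripper":60}
    - {"dx":0.3,"dy":0,"dz":-2.5,"twist":0,"gripper":85}
    - {"dx":1.4,"dy":0.1,"dz":-2.9,"twist":0,"gripper":85}
    - {"dx":2.8,"dy":0.2,"dz":-2.9,"twist":-0.05,"gripper":85}
    - {"dx":4.2,"dy":0.3,"dz":-2.9,"twist":-0.1,"gripper":85}
    - {"dx":5.6,"dy":0.4,"dz":-2.9,"twist":-0.15,"gripper":85}
    - {"dx":7.0,"dy":0.5,"dz":-2.9,"twist":-0.2,"gripper":85}

```text
clock: 8.65
eef_pos: [0.5377, -0.0332, 0.1503]
tcp_rot: [[-0.104, 0.995, 0.002], [0.995, 0.104, -0.0], [-0.0, 0.002, -1.0]]
ft_force: [1.0, -0.1, 1.1]
grip_width: 0.995
grasp_force: 0.0
```

```bash
python3 go.py pick .0325 .13
```

```text
t8.65 [ 0.5377 -0.0332  0.1503] dx dy dz [6.342 0.596 0.506] twist -0.001 width 0.995 force 0.0
```

carry_out:
  steps:
    - {"dx":1.4,"dy":0.13,"dz":0,"twist":0,"gripper":85}
    - {"dx":2.8,"dy":0.26,"dz":0,"twist":0,"gripper":85}
    - {"dx":4.2,"dy":0.4,"dz":0,"twist":0,"gripper":85}
    - {"dx":5.4,"dy":0.52,"dz":0.1,"twist":0,"gripper":85}
    - {"dx":6.1,"dy":0.58,"dz":0.2,"twist":0,"gripper":85}
    - {"dx":6.37,"dy":0.6,"dz":0.4,"twist":0,"gripper":85}
    - {"dx":6.37,"dy":0.6,"dz":0.5,"twist":0,"gripper":85}
    - {"dx":6.37,"dy":0.6,"dz":0.5,"twist":0,"gripper":85}

```text
clock: 9.65
eef_pos: [0.5345, 0.2197, 0.1288]
tcp_rot: [[-0.103, 0.995, -0.001], [0.995, 0.103, -0.001], [-0.001, -0.001, -1.0]]
ft_force: [0.4, -0.4, -0.4]
grip_width: 0.996
grasp_force: 0.0
```

```bash
python3 go.py pick .0325 .041
```

```text
t9.65 [0.5345 0.2197 0.1288] dx dy dz [0.046 0.018 2.196] twist -0.010 width 0.996 force 0.0
```

carry_out:
  steps:
    - {"dx":0.04,"dy":0.02,"dz":0.8,"twist":0,"gripper":85}
    - {"dx":0.04,"dy":0.02,"dz":1.5,"twist":0,"gripper":85}
    - {"dx":0.04,"dy":0.02,"dz":2.0,"twist":0,"gripper":75}
    - {"dx":0.04,"dy":0.02,"dz":2.15,"twist":0,"gripper":55}
    - {"dx":0.04,"dy":0.02,"dz":2.15,"twist":0,"gripper":35}
    - {"dx":0.04,"dy":0.02,"dz":2.15,"twist":0,"gripper":10}
    - {"dx":0.04,"dy":0.02,"dz":2.15,"twist":0,"gripper":10}
    - {"dx":0.04,"dy":0.02,"dz":2.15,"twist":0,"gripper":10}

```text
clock: 10.65
eef_pos: [0.5361, 0.223, 0.0444]
tcp_rot: [[-0.104, 0.995, 0.002], [0.995, 0.104, 0.0], [0.0, 0.002, -1.0]]
ft_force: [-0.4, -1.6, 2.9]
grip_width: 0.295
grasp_force: 58.7
```

```bash
python3 go.py place -.0325 .14; python3 w.py wb
```

```text
t10.65 [0.5361 0.223  0.0444] dx dy dz [-11.788  -1.309  -2.391] twist 0.205 width 0.295 force 58.7
10.65 [0.53613905 0.22300223 0.04437031] 5.987779782322424 0.0019009136975135853
```

View pics/wb.png

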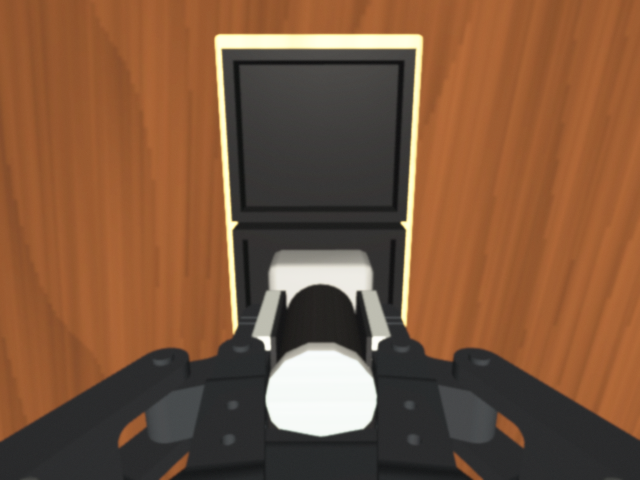

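The fingers hold the black handle symmetrically at (320,320) below the steel cap, foot level in the socket. I'll carry it over.

carry_out:
  steps:
    - {"dx":0,"dy":0,"dz":-0.7,"twist":0,"gripper":10}
    - {"dx":0,"dy":0,"dz":-1.7,"twist":0,"gripper":10}
    - {"dx":-0.4,"dy":0,"dz":-2.4,"twist":0,"gripper":10}
    - {"dx":-1.4,"dy":-0.15,"dz":-2.7,"twist":0,"gripper":10}
    - {"dx":-2.7,"dy":-0.3,"dz":-2.7,"twist":0.05,"gripper":10}
    - {"dx":-4.1,"dy":-0.45,"dz":-2.7,"twist":0.1,"gripper":10}
    - {"dx":-5.5,"dy":-0.6,"dz":-2.7,"twist":0.15,"gripper":10}
    - {"dx":-6.9,"dy":-0.75,"dz":-2.7,"twist":0.2,"gripper":10}

```text
clock: 11.7
eef_pos: [0.534, -0.0562, 0.1512]
tcp_rot: [[-0.077, 0.997, -0.0], [0.997, 0.077, 0.0], [0.0, 0.0, -1.0]]
ft_force: [1.3, 0.1, -0.7]
grip_width: 0.29
grasp_force: 58.9
```

```bash
python3 go.py place -.0325 .11
```

```text
t11.70 [ 0.534  -0.0562  0.1512] dx dy dz [-4.864 -0.393  1.031] twist 0.007 width 0.290 force 58.9
```

carry_out:
  steps:
    - {"dx":-1.4,"dy":-0.11,"dz":0,"twist":0,"gripper":10}
    - {"dx":-2.8,"dy":-0.23,"dz":0,"twist":0,"gripper":10}
    - {"dx":-4.0,"dy":-0.32,"dz":0,"twist":0,"gripper":10}
    - {"dx":-4.7,"dy":-0.38,"dz":0.2,"twist":0,"gripper":10}
    - {"dx":-4.88,"dy":-0.4,"dz":0.5,"twist":0,"gripper":10}
    - {"dx":-4.88,"dy":-0.4,"dz":0.8,"twist":0,"gripper":10}
    - {"dx":-4.88,"dy":-0.4,"dz":1.0,"twist":0,"gripper":10}
    - {"dx":-4.88,"dy":-0.4,"dz":1.0,"twist":0,"gripper":10}

```text
clock: 12.7
eef_pos: [0.5328, -0.249, 0.1103]
tcp_rot: [[-0.078, 0.997, -0.002], [0.997, 0.078, 0.001], [0.001, -0.002, -1.0]]
ft_force: [0.1, -0.9, -1.1]
grip_width: 0.294
grasp_force: 58.9
```

```bash
python3 go.py place -.0325 .0334;python3 w.py wc
```

```text
t12.70 [ 0.5328 -0.249   0.1103] dx dy dz [-0.061  0.006  1.921] twist 0.019 width 0.294 force 58.9
12.7 [ 0.53284262 -0.24899474  0.1102554 ] 4.498266034620756 0.025792772013155947
```

View pics/wc.png

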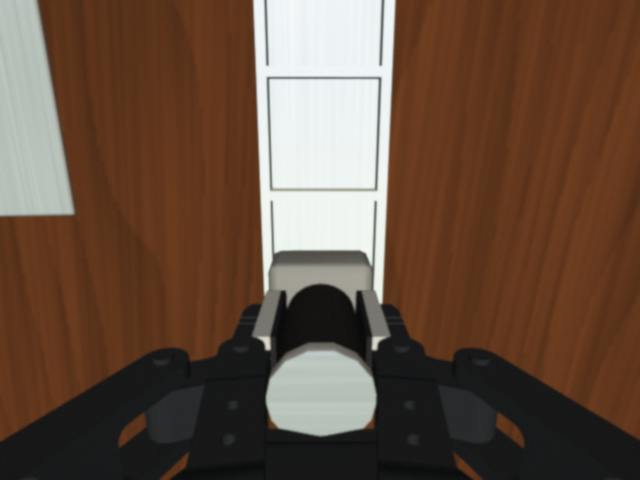

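The tool hangs upright, its foot (320,290) centred over the pocket column (268–380). I'll lower it.

carry_out:
  steps:
    - {"dx":-0.05,"dy":0,"dz":0.6,"twist":0,"gripper":10}
    - {"dx":-0.05,"dy":0,"dz":1.2,"twist":0,"gripper":10}
    - {"dx":-0.05,"dy":0,"dz":1.6,"twist":0,"gripper":10}
    - {"dx":-0.05,"dy":0,"dz":1.85,"twist":0,"gripper":10}
    - {"dx":-0.05,"dy":0,"dz":1.93,"twist":0,"gripper":10}
    - {"dx":-0.05,"dy":0,"dz":1.93,"twist":0,"gripper":10}
    - {"dx":-0.05,"dy":0,"dz":1.93,"twist":0,"gripper":40}
    - {"dx":-0.05,"dy":0,"dz":1.93,"twist":0,"gripper":60}

```text
clock: 13.75
eef_pos: [0.534, -0.2529, 0.0349]
tcp_rot: [[-0.076, 0.997, 0.001], [0.997, 0.076, -0.001], [-0.001, 0.001, -1.0]]
ft_force: [0.5, 0.4, 0.0]
grip_width: 0.664
grasp_force: 0.0
```

```bash
python3 go.py pick -.0325 .12
```

```text
t13.75 [ 0.534  -0.2529  0.0349] dx dy dz [10.203  0.977 -2.127] twist -0.200 width 0.664 force 0.0
```

carry_out:
  steps:
    - {"dx":0,"dy":0,"dz":-0.6,"twist":0,"gripper":60}
    - {"dx":0,"dy":0,"dz":-1.6,"twist":0,"gripper":60}
    - {"dx":0.3,"dy":0,"dz":-2.5,"twist":0,"gripper":85}
    - {"dx":1.4,"dy":0.14,"dz":-2.9,"twist":0,"gripper":85}
    - {"dx":2.8,"dy":0.28,"dz":-2.9,"twist":-0.05,"gripper":85}
    - {"dx":4.2,"dy":0.4,"dz":-2.9,"twist":-0.1,"gripper":85}
    - {"dx":5.6,"dy":0.54,"dz":-2.9,"twist":-0.15,"gripper":85}
    - {"dx":7.0,"dy":0.67,"dz":-2.9,"twist":-0.2,"gripper":85}

```text
clock: 14.75
eef_pos: [0.5389, 0.0303, 0.1508]
tcp_rot: [[-0.104, 0.995, 0.002], [0.995, 0.104, 0.0], [-0.0, 0.002, -1.0]]
ft_force: [1.0, -0.1, 0.4]
grip_width: 0.993
grasp_force: 0.0
```

```bash
python3 go.py pick -.0325 .12
```

```text
t14.75 [0.5389 0.0303 0.1508] dx dy dz [3.142 0.401 0.771] twist 0.001 width 0.993 force 0.0
```

carry_out:
  steps:
    - {"dx":1.2,"dy":0.15,"dz":0,"twist":0,"gripper":85}
    - {"dx":2.3,"dy":0.3,"dz":0,"twist":0,"gripper":85}
    - {"dx":3.0,"dy":0.39,"dz":0.3,"twist":0,"gripper":85}
    - {"dx":3.18,"dy":0.4,"dz":0.6,"twist":0,"gripper":85}
    - {"dx":3.18,"dy":0.4,"dz":1.0,"twist":0,"gripper":85}
    - {"dx":3.18,"dy":0.4,"dz":1.1,"twist":0,"gripper":85}
    - {"dx":3.18,"dy":0.4,"dz":1.1,"twist":0,"gripper":85}

```text
clock: 15.62
eef_pos: [0.5412, 0.1555, 0.1056]
tcp_rot: [[-0.103, 0.995, -0.001], [0.995, 0.103, -0.0], [-0.0, -0.001, -1.0]]
ft_force: [1.6, 0.2, 0.6]
grip_width: 0.997
grasp_force: 0.0
```

```bash
python3 go.py pick -.0325 .036
```

```text
t15.62 [0.5412 0.1555 0.1056] dx dy dz [0.034 0.019 1.741] twist -0.012 width 0.997 force 0.0
```

carry_out:
  steps:
    - {"dx":0.03,"dy":0.02,"dz":0.6,"twist":0,"gripper":85}
    - {"dx":0.03,"dy":0.02,"dz":1.2,"twist":0,"gripper":85}
    - {"dx":0.03,"dy":0.02,"dz":1.65,"twist":0,"gripper":80}
    - {"dx":0.03,"dy":0.02,"dz":1.74,"twist":0,"gripper":60}
    - {"dx":0.03,"dy":0.02,"dz":1.74,"twist":0,"gripper":40}
    - {"dx":0.03,"dy":0.02,"dz":1.74,"twist":0,"gripper":20}
    - {"dx":0.03,"dy":0.02,"dz":1.74,"twist":0,"gripper":20}
    - {"dx":0.03,"dy":0.02,"dz":1.74,"twist":0,"gripper":20}

```text
clock: 16.62
eef_pos: [0.5432, 0.1583, 0.0378]
tcp_rot: [[-0.104, 0.995, 0.003], [0.995, 0.104, 0.0], [0.0, 0.003, -1.0]]
ft_force: [0.5, 0.5, 6.1]
grip_width: 0.39
grasp_force: 60.7
```

```bash
python3 go.py place .0325 .11
```

```text
t16.62 [0.5432 0.1583 0.0378] dx dy dz [-8.536 -1.268 -1.805] twist 0.205 width 0.390 force 60.7
```

carry_out:
  steps:
    - {"dx":0,"dy":0,"dz":-0.7,"twist":0,"gripper":20}
    - {"dx":0,"dy":0,"dz":-1.7,"twist":0,"gripper":20}
    - {"dx":-0.4,"dy":0,"dz":-2.3,"twist":0,"gripper":20}
    - {"dx":-1.4,"dy":-0.2,"dz":-2.4,"twist":0,"gripper":20}
    - {"dx":-2.7,"dy":-0.4,"dz":-2.4,"twist":0.05,"gripper":20}
    - {"dx":-4.1,"dy":-0.6,"dz":-2.4,"twist":0.1,"gripper":20}
    - {"dx":-5.5,"dy":-0.8,"dz":-2.4,"twist":0.15,"gripper":20}
    - {"dx":-6.9,"dy":-1.0,"dz":-2.4,"twist":0.2,"gripper":20}

```text
clock: 17.62
eef_pos: [0.5305, -0.1221, 0.1322]
tcp_rot: [[-0.077, 0.997, -0.001], [0.997, 0.077, 0.0], [0.0, -0.001, -1.0]]
ft_force: [0.5, 0.0, -0.4]
grip_width: 0.383
grasp_force: 60.0
```

```bash
python3 go.py place .0325 .09
```

```text
t17.62 [ 0.5305 -0.1221  0.1322] dx dy dz [-1.604 -0.177  1.056] twist 0.007 width 0.383 force 60.0
```

carry_out:
  steps:
    - {"dx":-0.9,"dy":-0.1,"dz":0,"twist":0,"gripper":20}
    - {"dx":-1.5,"dy":-0.17,"dz":0.2,"twist":0,"gripper":20}
    - {"dx":-1.63,"dy":-0.18,"dz":0.6,"twist":0,"gripper":20}
    - {"dx":-1.63,"dy":-0.18,"dz":1.0,"twist":0,"gripper":20}
    - {"dx":-1.63,"dy":-0.18,"dz":1.1,"twist":0,"gripper":20}
    - {"dx":-1.63,"dy":-0.18,"dz":1.1,"twist":0,"gripper":20}

```text
clock: 18.38
eef_pos: [0.5286, -0.1849, 0.0879]
tcp_rot: [[-0.078, 0.997, -0.001], [0.997, 0.078, 0.001], [0.001, -0.001, -1.0]]
ft_force: [-0.3, -0.9, -0.1]
grip_width: 0.391
grasp_force: 60.0
```

```bash
python3 go.py place .0325 .0268
```

```text
t18.38 [ 0.5286 -0.1849  0.0879] dx dy dz [-0.041 -0.011  1.527] twist 0.018 width 0.391 force 60.0
```

carry_out:
  steps:
    - {"dx":-0.03,"dy":0,"dz":0.5,"twist":0,"gripper":20}
    - {"dx":-0.03,"dy":0,"dz":1.0,"twist":0,"gripper":20}
    - {"dx":-0.03,"dy":0,"dz":1.35,"twist":0,"gripper":20}
    - {"dx":-0.03,"dy":0,"dz":1.5,"twist":0,"gripper":20}
    - {"dx":-0.03,"dy":0,"dz":1.55,"twist":0,"gripper":20}
    - {"dx":-0.03,"dy":0,"dz":1.55,"twist":0,"gripper":20}
    - {"dx":-0.03,"dy":0,"dz":1.55,"twist":0,"gripper":45}
    - {"dx":-0.03,"dy":0,"dz":1.55,"twist":0,"gripper":60}

```text
clock: 19.38
eef_pos: [0.5294, -0.1875, 0.027]
tcp_rot: [[-0.076, 0.997, 0.001], [0.997, 0.076, -0.0], [-0.0, 0.001, -1.0]]
ft_force: [0.2, 0.8, -0.3]
grip_width: 0.7
grasp_force: 0.0
```

```bash
python3 go.py pick -.0975 .12
```

```text
t19.38 [ 0.5294 -0.1875  0.027 ] dx dy dz [ 6.94   1.013 -2.326] twist -0.199 width 0.700 force 0.0
```

carry_out:
  steps:
    - {"dx":0,"dy":0,"dz":-0.6,"twist":0,"gripper":60}
    - {"dx":0,"dy":0,"dz":-1.6,"twist":0,"gripper":60}
    - {"dx":0.4,"dy":0.05,"dz":-2.3,"twist":-0.05,"gripper":85}
    - {"dx":1.7,"dy":0.25,"dz":-2.3,"twist":-0.1,"gripper":85}
    - {"dx":3.1,"dy":0.45,"dz":-2.3,"twist":-0.15,"gripper":85}
    - {"dx":4.5,"dy":0.65,"dz":-2.3,"twist":-0.2,"gripper":85}
    - {"dx":5.9,"dy":0.86,"dz":-2.3,"twist":-0.2,"gripper":85}
    - {"dx":6.7,"dy":0.98,"dz":-2.2,"twist":-0.2,"gripper":85}

```text
clock: 20.38
eef_pos: [0.548, 0.0856, 0.1152]
tcp_rot: [[-0.107, 0.994, 0.002], [0.994, 0.107, 0.001], [0.0, 0.002, -1.0]]
ft_force: [0.2, -0.4, 0.4]
grip_width: 0.997
grasp_force: 0.0
```

carry_out:
  steps:
    - {"dx":0.24,"dy":0.03,"dz":0.3,"twist":0,"gripper":85}
    - {"dx":0.24,"dy":0.03,"dz":0.3,"twist":0,"gripper":85}

```text
clock: 20.62
eef_pos: [0.5465, 0.0923, 0.1011]
tcp_rot: [[-0.105, 0.994, -0.003], [0.994, 0.105, -0.001], [-0.001, -0.003, -1.0]]
ft_force: [0.0, -0.2, 1.3]
grip_width: 0.999
grasp_force: 0.0
```

```bash
python3 go.py pick -.0975 .036
```

```text
t20.62 [0.5465 0.0923 0.1011] dx dy dz [-0.005  0.05   1.628] twist 0.007 width 0.999 force 0.0
```

carry_out:
  steps:
    - {"dx":0.0,"dy":0.03,"dz":0.5,"twist":0,"gripper":85}
    - {"dx":0.0,"dy":0.03,"dz":1.1,"twist":0,"gripper":85}
    - {"dx":0.0,"dy":0.03,"dz":1.55,"twist":0,"gripper":80}
    - {"dx":0.0,"dy":0.03,"dz":1.62,"twist":0,"gripper":60}
    - {"dx":0.0,"dy":0.03,"dz":1.62,"twist":0,"gripper":35}
    - {"dx":0.0,"dy":0.03,"dz":1.62,"twist":0,"gripper":15}
    - {"dx":0.0,"dy":0.03,"dz":1.62,"twist":0,"gripper":15}
    - {"dx":0.0,"dy":0.03,"dz":1.62,"twist":0,"gripper":15}

```text
clock: 21.62
eef_pos: [0.5499, 0.0926, 0.0389]
tcp_rot: [[-0.104, 0.995, 0.002], [0.995, 0.104, -0.0], [-0.0, 0.002, -1.0]]
ft_force: [-0.9, -1.0, 5.1]
grip_width: 0.291
grasp_force: 59.5
```

```bash
python3 go.py place .0975 .11
```

```text
t21.62 [0.5499 0.0926 0.0389] dx dy dz [-5.262 -1.218 -1.778] twist 0.205 width 0.291 force 59.5
```

carry_out:
  steps:
    - {"dx":0,"dy":0,"dz":-0.7,"twist":0,"gripper":15}
    - {"dx":0,"dy":0,"dz":-1.6,"twist":0,"gripper":15}
    - {"dx":-0.5,"dy":-0.1,"dz":-1.8,"twist":0.05,"gripper":15}
    - {"dx":-1.7,"dy":-0.4,"dz":-1.8,"twist":0.1,"gripper":15}
    - {"dx":-3.0,"dy":-0.7,"dz":-1.8,"twist":0.15,"gripper":15}
    - {"dx":-4.3,"dy":-1.0,"dz":-1.8,"twist":0.2,"gripper":15}
    - {"dx":-5.1,"dy":-1.18,"dz":-1.7,"twist":0.2,"gripper":15}
    - {"dx":-5.26,"dy":-1.22,"dz":-1.5,"twist":0.2,"gripper":15}

```text
clock: 22.62
eef_pos: [0.521, -0.1244, 0.0966]
tcp_rot: [[-0.072, 0.997, -0.001], [0.997, 0.072, 0.0], [0.0, -0.001, -1.0]]
ft_force: [0.5, 0.7, -0.7]
grip_width: 0.296
grasp_force: 59.1
```

carry_out:
  steps:
    - {"dx":0,"dy":0,"dz":0.2,"twist":0,"gripper":15}
    - {"dx":0,"dy":0,"dz":0.2,"twist":0,"gripper":15}

```text
clock: 22.88
eef_pos: [0.5213, -0.1205, 0.0883]
tcp_rot: [[-0.078, 0.997, -0.003], [0.997, 0.078, 0.001], [0.001, -0.003, -1.0]]
ft_force: [-0.2, -0.2, -0.2]
grip_width: 0.294
grasp_force: 59.1
```

```bash
python3 go.py place .0975 .0275
```

```text
t22.88 [ 0.5213 -0.1205  0.0883] dx dy dz [-0.036  0.05   1.519] twist 0.015 width 0.294 force 59.1
```

carry_out:
  steps:
    - {"dx":-0.02,"dy":0.02,"dz":0.5,"twist":0,"gripper":15}
    - {"dx":-0.02,"dy":0.02,"dz":1.0,"twist":0,"gripper":15}
    - {"dx":-0.02,"dy":0.02,"dz":1.35,"twist":0,"gripper":15}
    - {"dx":-0.02,"dy":0.02,"dz":1.5,"twist":0,"gripper":15}
    - {"dx":-0.02,"dy":0.02,"dz":1.53,"twist":0,"gripper":15}
    - {"dx":-0.02,"dy":0.02,"dz":1.53,"twist":0,"gripper":15}
    - {"dx":-0.02,"dy":0.02,"dz":1.53,"twist":0,"gripper":40}
    - {"dx":-0.02,"dy":0.02,"dz":1.53,"twist":0,"gripper":60}

```text
clock: 23.88
eef_pos: [0.5237, -0.1226, 0.0291]
tcp_rot: [[-0.076, 0.997, 0.001], [0.997, 0.076, -0.0], [-0.0, 0.001, -1.0]]
ft_force: [0.6, -0.1, 0.3]
grip_width: 0.666
grasp_force: 0.0
```

carry_out:
  steps:
    - {"dx":0,"dy":0,"dz":-0.6,"twist":0,"gripper":60}
    - {"dx":0,"dy":0,"dz":-1.6,"twist":0,"gripper":60}
    - {"dx":0,"dy":0,"dz":-3.0,"twist":0,"gripper":60}
    - {"dx":-1.0,"dy":0,"dz":-4.4,"twist":0,"gripper":85}
    - {"dx":-2.0,"dy":0,"dz":-5.8,"twist":0,"gripper":85}
    - {"dx":-3.0,"dy":0,"dz":-7.0,"twist":0,"gripper":85}
    - {"dx":-3.0,"dy":0,"dz":-7.0,"twist":0,"gripper":85}
    - {"dx":-3.0,"dy":0,"dz":-7.0,"twist":0,"gripper":85}

```text
clock: 24.88
eef_pos: [0.5327, -0.2432, 0.3097]
tcp_rot: [[-0.075, 0.997, 0.003], [0.997, 0.075, -0.001], [-0.001, 0.002, -1.0]]
ft_force: [0.8, -0.3, -0.7]
grip_width: 0.99
grasp_force: 0.0
```

```bash
python3 - <<'E'
from w import *
for i in range(3): s,im=wrist("wf")
cv2.imwrite("pics/sf.png",cv2.resize(capture("side")[120:240,320:440],None,fx=5,fy=5,interpolation=cv2.INTER_CUBIC))
E
```

```text
24.875 [ 0.5327233  -0.24315103  0.3097082 ] 4.2955534826805 0.0648165962759245
24.925 [ 0.53229509 -0.24221201  0.30841085] 4.356263237664254 0.04007847018505261
24.975 [ 0.53198525 -0.241631    0.3076542 ] 4.396586738878681 0.01950400146711099
```

View pics/wf.png

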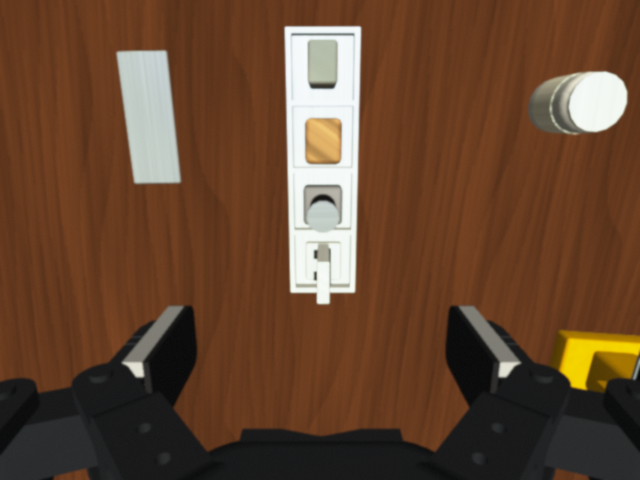

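View pics/sf.png

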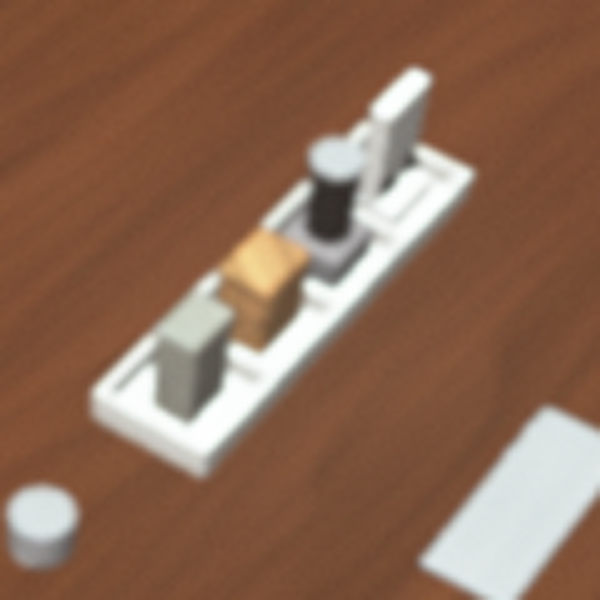

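From the left: whetstone (322,62), cork (322,140), burr tool (322,205) and file guide (323,265). All stand upright and centred in their pockets, and the gripper is clear. I'll hand it in.

```bash
python3 -c "
from workcell import *
print(close_job())"
```

```text
the job is handed in; nothing more can be done
None
```

The job is handed in at about 25 s of the 106 s allowed: the final pictures show all four tools upright in the metal rack in reverse order (whetstone, cork, burr tool, file guide from the left), though no verdict came back.

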